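# Sort the amp knobs into the lift-out tray and hold the tray up for taking

## Task

Put the three loose control knobs from the bench into the tray in the open tool case, each into the big middle compartment that already holds a knob of its colour. Then take the tray by its handle, lift it out and hold it steady and level over the case, its underside about 10 cm above the rim, ready for me to take it from you; finish while still holding it. Don't tip the tray on the way, keep every knob in its compartment, and leave the screwdriver, solder spool, spray can and pedal where they are.

Things in the scene. Friction and masses are not known exactly. Their poses are not given: they have to be found in the camera images.
- case: open aluminium-edged tool case, fixed. Base half 300 mm (its y) x 200 mm (its x), 85 mm high, walls 6 mm; origin at the centre of its underside, z up. The lid half, 300 x 200 x 45 mm, is thrown back on the +x side and slopes from the rim down to the bench; the latches and folded case handle stand out 17 mm on the -x side
- case_rim (a point): centre of the case's mouth, at the height of the rim (85 mm above the bench)
- tray: mid-grey lift-out parts tray, 278 mm (its y) x 178 mm (its x), 0.25 to 0.45 kg, standing loose in the case on end ledges, 5 mm play all round, underside 48 mm above the bench; mass centre under the handle's middle. Origin at the centre of its underside, z up. Walls up to 32 mm. A 6 mm wall along y at x = 0 parts the two big middle compartments; four small end bins hold hardware
- tray_handle (a point): middle of the tray's rigid light-grey handle bar, 62 mm above the tray's underside; axes as tray. The bar runs along the tray's y axis: 122 mm long, 14 mm thick, flat-sided, 16 mm high, on a 14 x 12 mm post at y = +-55 mm; the rest of the tray is at most 32 mm high
- bin_far (a point): middle of the floor of the big compartment on the tray's +x side (away from the robot), 3 mm above the tray's underside; axes as tray. Inside it measures 83 mm (x) x 153 mm (y), walls 25 to 29 mm high above the floor
- bin_near (a point): the same for the big compartment on the tray's -x side (next to the robot)
- red_a_center (a point): loose on the bench at the start, standing on its base: amplifier control knob, a red plastic cylinder with fluted side, 30 mm diameter, 22 mm high, about 20 g; the point is its centre (11 mm above its underside as it stands)
- red_b_center (a point): loose on the bench at the start, standing on its base: amplifier control knob, a red plastic cylinder with fluted side, 30 mm diameter, 22 mm high, about 20 g; the point is its centre (11 mm above its underside as it stands)
- cream_a_center (a point): loose on the bench at the start, standing on its base: amplifier control knob, a cream plastic cylinder with fluted side, 30 mm diameter, 22 mm high, about 20 g; the point is its centre (11 mm above its underside as it stands)
- red_sorted_center (a point): already in one of the two big middle compartments of the tray, and so marks it as the red one: amplifier control knob, a red plastic cylinder with fluted side, 30 mm diameter, 22 mm high, about 20 g; the point is its centre (11 mm above its underside as it stands)
- cream_sorted_center (a point): already in the other big middle compartment of the tray, and so marks it as the cream one: amplifier control knob, a cream plastic cylinder with fluted side, 30 mm diameter, 22 mm high, about 20 g; the point is its centre (11 mm above its underside as it stands)
- screwdriver: bystander: orange-handled screwdriver lying on the bench, 170 mm long along its x axis, handle about 26 mm thick; origin at the middle, on the bench
- spool: bystander: standing spool of solder with green flanges, 52 mm diameter, 40 mm high; origin at the centre of its underside
- spray: bystander: silver spray can with a blue label, 52 mm diameter, 170 mm high; origin at the centre of its underside
- pedal: bystander: teal effects pedal, 112 mm (x) x 66 mm (y), 52 mm high with its knobs; origin at the centre of its underside

How it is judged:
By the outcome, as a careful person would: the job done as asked, in the order asked, and still so for the second after the job is handed in, while the arm keeps its last pose, push and grip.
It also fails if it takes over 72 s, if anything falls off the work surface, if the arm or the gripper's body presses on something with over 40 N, if the wrist force passes 120 N, or if a joint passes its speed limit or range.

## Robot

A 7-joint arm with a two-finger parallel gripper is mounted at the origin on the work surface. World frame = base frame: x ahead of the robot, y to its left, z up, the work surface at z = 0. Lengths are in m, angles in degrees, forces in N, time in s.
With the tool pointing down it reaches from about 0.425 to 0.95 m from the base axis. Payload 4.7 kg.
Tool frame: the origin (TCP) lies on the front face of the gripper's body, between the roots of the fingers; the fingertips stand 70 mm ahead of it and the grasp point (between the pads) lies 51 mm ahead of it (robot.tip_reach is the distance from the TCP to the fingertips, in m); z points along the fingers, y is the direction in which the jaws open and shut (so a half turn about z gives the same grasp; the last joint's range is limited). The gripper opens to 87 mm and grips with 3 to 60 N. Pads are 19 mm wide; open, the fingers measure 117 mm over their backs; the gripper's body (75 mm by 190 mm) begins 51 mm behind the grasp point.
Start: joints at [-67.145, 26.849, -2.785, 87.806, 1.381, 65.374, -4.715], TCP at [0.28, 0.614, 0.292] pointing down, gripper open.
Joint ranges: [-148.3, 148.3], [-19.14, 114.17], [-79.39, 73.82], [5.75, 140.21], [-59.74, 239.74], [12.07, 113.84], [-152.46, 152.46]. Speed limits (degrees/s): [147.25, 147.25, 180, 180, 180, 180, 180].

## Interface

Orientations are given as a 3x3 rotation matrix whose columns are the frame's x, y, z axes.
In Python, from plant import robot gives the robot as it stands. The module is installed in compiled form; this text tells all that it offers. Calls block until the motion is done:
- robot.move_to(position, orientation): joint-space move of the TCP to a pose.
- robot.movel(position, rot=None, velocity=0.15, f_stop=None): straight line of the TCP; rot=None keeps the orientation; velocity is the mean speed in m/s. With f_stop (N) it stops when the force on the tool has changed by that much, and returns True; else False.
- robot.set_joints(angles): joint-space move.
- robot.grip(opening, newtons=None): finger opening in m; newtons is the grip in N (None keeps the last); returns when the fingers have stopped.
- robot.wait(seconds).
- robot.solve_ik(position, orientation): joint angles nearest the present ones, or None.
- robot.capture(name): name is "side" or "top" or "wrist"; returns (picture, depth): 384x512x3 uint8, blue, green, red; 384x512 float32, m along the optical axis (not along the pixel's ray), 0 where there is no reading.
- robot.camera_params(name): a dict with "intrinsics" (3x3 intrinsics, pixels), "extrinsics" (4x4, takes a point from camera to world coordinates). Camera axes: x right, y down, z forward; pixel columns grow to the right and rows downward; lengths in m; the calibration is good to about 2 mm. A picture is of the moment at which its call begins: read the wrist's pose just before it. camera_params takes no time and is no camera call; for the wrist camera it gives the pose at the moment of the call.
A pose or a line that the arm cannot do raises robot.IKError and nothing moves.
- robot.sign_off(): hands the job in, once; it reports no verdict.
Readings, each from a call of its own:
- robot.get_clock(): time.
- robot.get_joint_pos(): joint angles.
- robot.get_dq(): joint speeds.
- robot.get_tau(): joint torques, N m.
- robot.get_tool_pos(): TCP position.
- robot.get_orientation(): TCP orientation.
- robot.get_ft_force(): force on the tool from outside, world axes, zero at the start.
- robot.get_wrist_torque(): the same for the moment, N m.
- robot.get_opening(): finger opening in m.
Only numpy, scipy, OpenCV 4.12 (cv2) and the standard library are available. Lean on these libraries where they do the work, as an engineer would, in place of code of your own. Each camera call takes 0.05 s, during which the arm holds its last target.

## Working session

There is one attempt and no reset: what is moved stays moved. The work goes in short steps, each a Python script; the robot and the scene stay as the last script left them, time stands still between calls to the robot, and variables do not carry over. Pictures are saved under pics/ and viewed, and the job is handed in when it is done.

```bash
mkdir -p pics; ls; python3 - <<'E'
from plant import robot
import cv2,numpy as np
np.set_printoptions(precision=4,suppress=True)
for n in("side","top","wrist"):
    p=robot.camera_params(n);im,d=robot.capture(n)
    cv2.imwrite(f"pics/{n}0.png",im);np.savez(f"{n}0.npz",im=im,d=d,K=p["intrinsics"],E=p["extrinsics"])
    print(n,p["intrinsics"],p["extrinsics"],(d>0).mean())
print(robot.get_clock(),robot.get_opening(),robot.get_orientation(),robot.tip_reach)
E
```

```text
pics
side [[380.0493   0.     260.3977]
 [  0.     380.0493 184.8948]
 [  0.       0.       1.    ]] [[ 0.8666 -0.2762  0.4155 -0.0237]
 [-0.4984 -0.5167  0.6961 -0.9231]
 [ 0.0225 -0.8104 -0.5855  0.8682]
 [ 0.      0.      0.      1.    ]] 0.9955037434895834
top [[405.1668   0.     257.3394]
 [  0.     405.1668 191.1595]
 [  0.       0.       1.    ]] [[ 0.0053 -0.9856  0.1688  0.3317]
 [-0.9998 -0.0018  0.0211 -0.0008]
 [-0.0205 -0.1688 -0.9854  1.2416]
 [ 0.      0.      0.      1.    ]] 0.9960784912109375
wrist [[278.7822   0.     254.8221]
 [  0.     278.7822 193.8323]
 [  0.       0.       1.    ]] [[ 0.4145  0.8667  0.2776  0.2034]
 [ 0.91   -0.3945 -0.1272  0.6495]
 [-0.0007  0.3054 -0.9522  0.383 ]
 [ 0.      0.      0.      1.    ]] 0.9962209065755209
0.15 0.08722347622503741 [[-0.9099  0.4148 -0.0006]
 [ 0.4148  0.9099 -0.0014]
 [-0.     -0.0015 -1.    ]] 0.0697
```

View pics/top0.png

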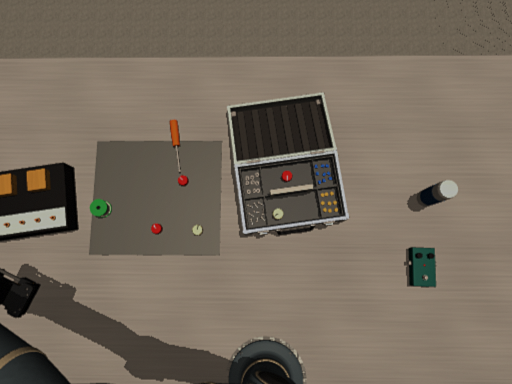

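View pics/side0.png

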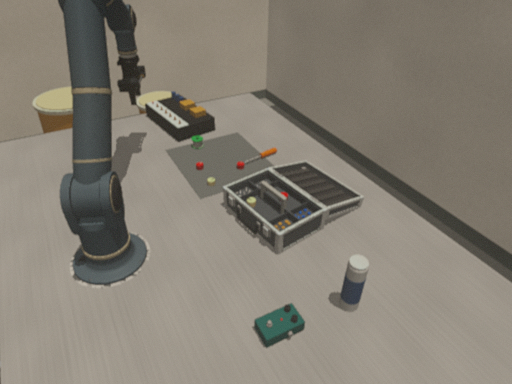

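View pics/wrist0.png

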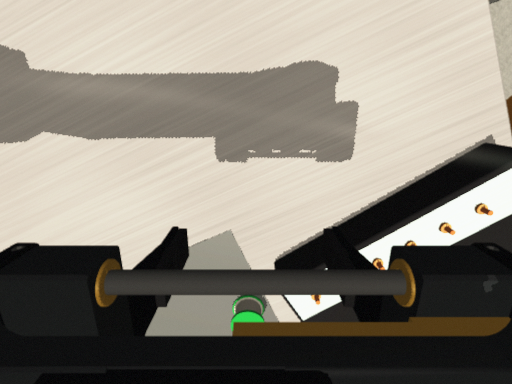

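Top view: loose reds are at about (183,181), near the screwdriver tip, and (157,229). The loose cream is at (197,230). The sorted red is in the far bin (287,176), the sorted cream in the near bin (278,214), and the handle runs (270,191)–(313,186). I'll enlarge both views.

```bash
python3 - <<'E'
import cv2,numpy as np
a=np.load("top0.npz")["im"];b=np.load("side0.npz")["im"]
cv2.imwrite("pics/topc1.png",cv2.resize(a[85:245,225:355],None,fx=4.6,fy=3.7,interpolation=cv2.INTER_CUBIC) if 0 else cv2.resize(a[140:245,225:355],None,fx=5.5,fy=5.5,interpolation=cv2.INTER_CUBIC))
cv2.imwrite("pics/topc2.png",cv2.resize(a[110:245,85:220],None,fx=4.4,fy=4.4,interpolation=cv2.INTER_CUBIC))
cv2.imwrite("pics/sidec1.png",cv2.resize(b[130:250,180:330],None,fx=5,fy=5,interpolation=cv2.INTER_CUBIC))
E
```

```text
(no output)
```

View pics/topc1.png

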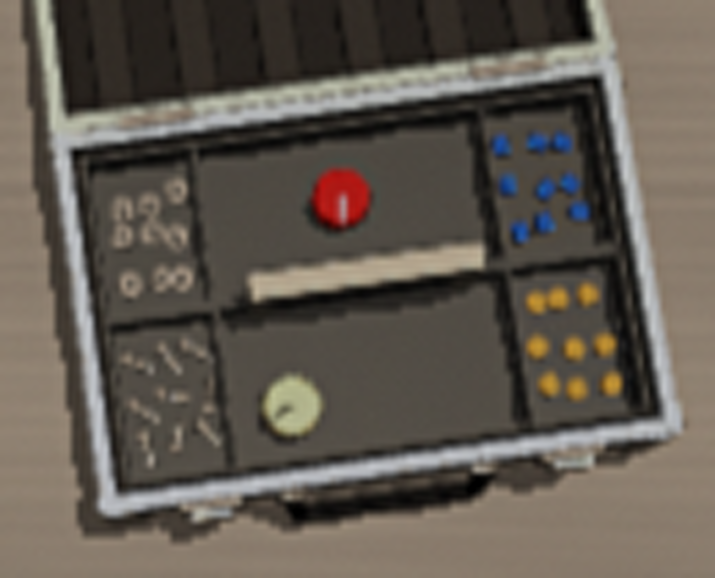

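View pics/topc2.png

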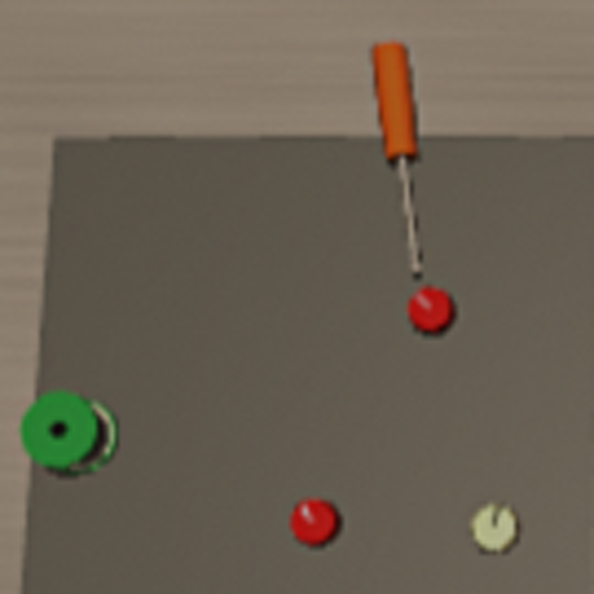

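View pics/sidec1.png

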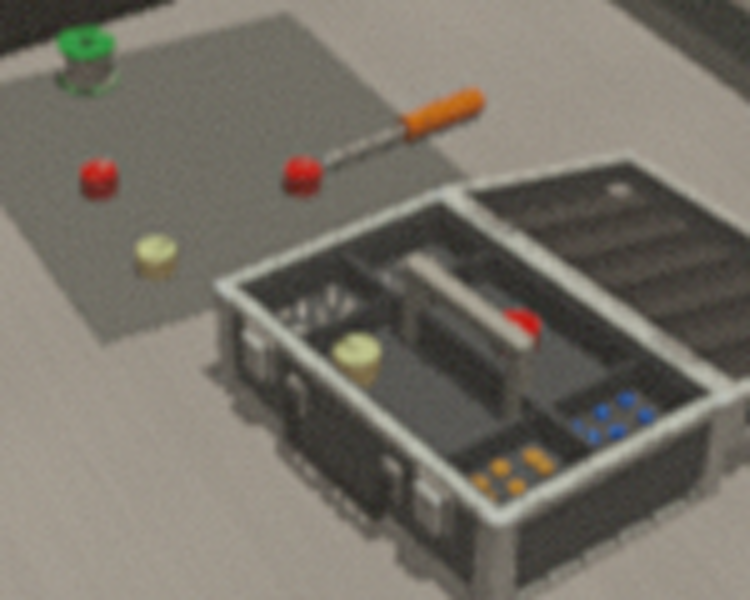

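```bash
cat >vis.py <<'E'
import numpy as np
def ray(K,E,uv):
    d=np.linalg.inv(K)@np.array([uv[0],uv[1],1.]);return E[:3,3],E[:3,:3]@d
def dep(K,E,d,uv,r=1):
    u,v=np.round(uv).astype(int);z=np.median(d[v-r:v+r+1,u-r:u+r+1]);o,q=ray(K,E,uv);return o+q*z
def tri(r1,r2):
    (o1,d1),(o2,d2)=r1,r2;d1=d1/np.linalg.norm(d1);d2=d2/np.linalg.norm(d2)
    s=np.linalg.lstsq(np.c_[d1,-d2],o2-o1,rcond=None)[0];a=o1+s[0]*d1;b=o2+s[1]*d2
    return (a+b)/2,np.linalg.norm(a-b)
def atz(r,z):
    o,d=r;return o+d*(z-o[2])/d[2]
E
python3 - <<'E'
import numpy as np
from vis import *
np.set_printoptions(precision=4,suppress=True)
t=np.load("top0.npz");s=np.load("side0.npz")
c1=lambda u,v:np.array([225+(u+.5)/5.5-.5,140+(v+.5)/5.5-.5])
c2=lambda u,v:np.array([85+(u+.5)/4.4-.5,110+(v+.5)/4.4-.5])
sc=lambda u,v:np.array([180+(u+.5)/5-.5,130+(v+.5)/5-.5])
P=dict(redA=(c2(431,308),sc(302,168),.022),redB=(c2(314,520),sc(99,171),.022),cream=(c2(494,526),sc(156,243),.022),
redS=(c1(341,197),sc(522,322),.073),creamS=(c1(293,404),sc(357,345),.073),
hL=(c1(250,288),sc(412,262),.118),hR=(c1(486,254),sc(525,342),.118),hM=(c1(368,271),sc(468,302),.118),
rimNL=(c1(105,513),sc(222,290),.085),rimNR=(c1(680,425),sc(497,520),.085),rimFR=(c1(610,72),sc(735,395),.085),rimFL=(c1(58,140),sc(447,190),.085))
for n,(a,b,z) in P.items():
    rt=ray(t["K"],t["E"],a);rs=ray(s["K"],s["E"],b);m,g=tri(rt,rs)
    print(n,"tri",m,"gap%.4f"%g,"dT",dep(t["K"],t["E"],t["d"],a),"dS",dep(s["K"],s["E"],s["d"],b),"atz",atz(rt,z),atz(rs,z))
E
```

```text
redA tri [0.5776 0.2555 0.0219] gap0.0027 dT [0.5762 0.2559 0.0225] dS [0.5781 0.2536 0.023 ] atz [0.5763 0.256  0.022 ] [0.5788 0.255  0.022 ]
redB tri [0.4293 0.331  0.0208] gap0.0032 dT [0.4275 0.3308 0.0238] dS [0.4292 0.3262 0.0236] atz [0.4277 0.3313 0.022 ] [0.4301 0.3286 0.022 ]
cream tri [0.425  0.2056 0.0273] gap0.0030 dT [0.4241 0.2073 0.0204] dS [0.4301 0.2143 0.0204] atz [0.424 0.207 0.022] [0.4292 0.2122 0.022 ]
redS tri [ 0.582  -0.0631  0.0737] gap0.0067 dT [ 0.5788 -0.0616  0.074 ] dS [ 0.5852 -0.0642  0.0741] atz [ 0.579  -0.0616  0.073 ] [ 0.5861 -0.0629  0.073 ]
creamS tri [ 0.4685 -0.0361  0.0774] gap0.0031 dT [ 0.4676 -0.0356  0.0735] dS [ 0.4715 -0.034   0.0752] atz [ 0.4676 -0.0356  0.073 ] [ 0.4728 -0.0315  0.073 ]
hL tri [ 0.524  -0.0131  0.1133] gap0.0027 dT [ 0.5224 -0.0125  0.1156] dS [ 0.522  -0.0191  0.118 ] atz [ 0.522  -0.0125  0.118 ] [ 0.522  -0.0191  0.118 ]
hR tri [ 0.5396 -0.133   0.1204] gap0.0005 dT [ 0.5517 -0.1407  0.0537] dS [ 0.5427 -0.1291  0.1167] atz [ 0.5398 -0.1331  0.118 ] [ 0.5417 -0.1305  0.118 ]
hM tri [ 0.5323 -0.0734  0.1158] gap0.0022 dT [ 0.5306 -0.0727  0.1199] dS [ 0.5328 -0.0747  0.1167] atz [ 0.5309 -0.0728  0.118 ] [ 0.5318 -0.0762  0.118 ]
rimNL tri [0.4125 0.0613 0.0798] gap0.0063 dT [0.4094 0.0624 0.0828] dS [0.4137 0.0563 0.083 ] atz [0.4092 0.0622 0.085 ] [0.4126 0.0538 0.085 ]
rimNR tri [ 0.4559 -0.2355  0.0867] gap0.0004 dT [ 0.4562 -0.2364  0.0818] dS [ 0.4573 -0.2339  0.0849] atz [ 0.4559 -0.2358  0.085 ] [ 0.4572 -0.234   0.085 ]
rimFR tri [ 0.6499 -0.2076  0.0856] gap0.0117 dT [ 0.644  -0.2043  0.0876] dS [ 0.6596 -0.2053  0.0819] atz [ 0.6447 -0.2047  0.085 ] [ 0.6569 -0.2081  0.085 ]
rimFL tri [0.6107 0.0878 0.0866] gap0.0079 dT [0.6073 0.0895 0.0853] dS [0.6142 0.086  0.0874] atz [0.6074 0.0895 0.085 ] [0.6161 0.0891 0.085 ]
```

Heights check out: knob tops at 0.022, bin knobs at 0.073 and the bar top at 0.118. The handle length comes to 122 mm and the tray yaw to about 8.4°. Reds go in the far bin, cream in the near one. I'll start with red B and check it with the wrist camera first.

```bash
cat >h.py <<'E'
from plant import robot
import numpy as np,cv2
from vis import *
np.set_printoptions(precision=4,suppress=True)
yaw=np.deg2rad(8.4)
TX=np.array([np.cos(yaw),np.sin(yaw),0]);TY=np.array([-np.sin(yaw),np.cos(yaw),0])
HM=np.array([0.5315,-0.0735,0.110])
def R(j):
    j=j/np.linalg.norm(j);z=np.array([0,0,-1.]);return np.c_[np.cross(j,z),j,z]
def tr(x,y,z=0): # tray coords -> world (z above underside)
    return HM*[1,1,0]+TX*x+TY*y+np.array([0,0,.048+z])
def best(p,j):  # choose +-jaw with least joint motion
    q=np.array(robot.get_joint_pos());c=[]
    for s in(1,-1):
        k=robot.solve_ik(list(p),R(s*j))
        if k is not None:c.append((abs(np.array(k)-q).max(),s))
    return R(min(c)[1]*j)
def snap(n,f):
    p=robot.camera_params(n);im,d=robot.capture(n);cv2.imwrite(f"pics/{f}.png",im)
    np.savez(f+".npz",im=im,d=d,K=p["intrinsics"],E=p["extrinsics"]);return im,d,p["intrinsics"],p["extrinsics"]
def st(m=""):print(m,"t%.2f"%robot.get_clock(),robot.get_tool_pos(),"open%.4f"%robot.get_opening(),"F",np.array(robot.get_ft_force()))
E
python3 - <<'E'
from h import *
p=np.array([.4285,.330,.20])
r=best(p,TX);robot.move_to(list(p),r);st()
snap("wrist","w1");snap("top","t1")
print(robot.get_joint_pos())
E
```

```text
t1.41 [0.4281 0.3321 0.2004] open0.0870 F [ 0.4778 -0.2128 -0.2147]
[-52.1518  20.4578  12.369  112.1795  -5.8491  47.8735 -28.0192]
```

View pics/w1.png

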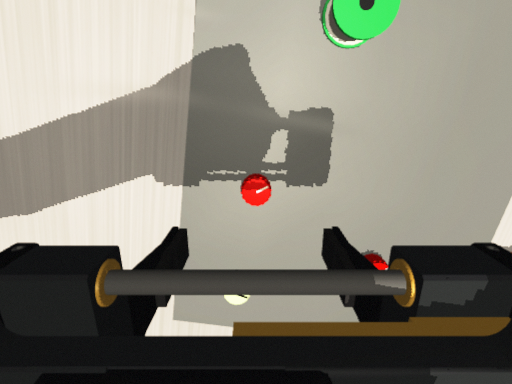

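Wrist view: red B's top is at about (256,187), the cream is at (237,297), and red A is partly hidden at (373,260).

```bash
python3 - <<'E'
from h import *
a=np.load("w1.npz")
print(dep(a["K"],a["E"],a["d"],(256,187)),atz(ray(a["K"],a["E"],(256,187)),.022))
print(atz(ray(a["K"],a["E"],(237,297)),.022))
E
```

```text
[0.4291 0.3382 0.0214] [0.4291 0.3384 0.022 ]
[0.4274 0.2046 0.022 ]
```

```bash
python3 - <<'E'
from h import *
a=np.load("w1.npz");im=a["im"];d=a["d"]
print(a["E"]);print(robot.camera_params("wrist")["extrinsics"])
cv2.imwrite("pics/w1c.png",cv2.resize(im[160:220,220:300],None,fx=9,fy=9,interpolation=cv2.INTER_CUBIC))
for f in("w1","t1","side0"):
    a=np.load(f+".npz");im=a["im"].astype(int);d=a["d"]
    m=(im[...,2]>110)&(im[...,1]<70)&(im[...,0]<70)
    n,l,s,c=cv2.connectedComponentsWithStats(m.astype(np.uint8))
    for i in range(1,n):
        if s[i,4]<30:continue
        v,u=np.nonzero(l==i);K,E=a["K"],a["E"]
        P=(np.linalg.inv(K)@np.c_[u,v,np.ones(len(u))].T)*d[v,u];P=(E[:3,:3]@P).T+E[:3,3]
        t=P[P[:,2]>np.percentile(P[:,2],90)-.004]
        print(f,c[i],s[i],len(t),t.min(0),t.max(0),(t.min(0)+t.max(0))/2)
E
```

```text
[[ 0.9887  0.1422  0.0465  0.4158]
 [ 0.1496 -0.9423 -0.2994  0.416 ]
 [ 0.0012  0.303  -0.953   0.2923]
 [ 0.      0.      0.      1.    ]]
[[ 0.9887  0.1425  0.0465  0.4157]
 [ 0.1498 -0.9422 -0.2998  0.416 ]
 [ 0.0011  0.3034 -0.9529  0.2922]
 [ 0.      0.      0.      1.    ]]
w1 [255.2928 190.3696] [241 176  30  30 625] 595 [0.414  0.3192 0.0179] [0.4449 0.416  0.2923] [0.4294 0.3676 0.1551]
w1 [379.8333 264.4815] [373 259  15  11 108] 13 [0.4158 0.3522 0.1751] [0.4838 0.416  0.2923] [0.4498 0.3841 0.2337]
t1 [177.5152 133.7273] [176 121   4  24  33] 14 [0.6891 0.2711 0.0207] [0.761  0.2836 0.0249] [0.725  0.2773 0.0228]
t1 [286.4103 174.9103] [282 170  10  11  78] 50 [ 0.5646 -0.0747  0.0712] [ 0.5922 -0.0482  0.0792] [ 0.5784 -0.0614  0.0752]
t1 [182.2687 179.791 ] [178 175   9  10  67] 44 [ 0.3317 -0.0008  0.0204] [0.5878 0.2705 1.2416] [0.4598 0.1348 0.631 ]
t1 [155.9853 228.0882] [151 224  10  10  68] 46 [0.4119 0.3179 0.0217] [0.4392 0.3429 0.0287] [0.4256 0.3304 0.0252]
```

View pics/w1c.png

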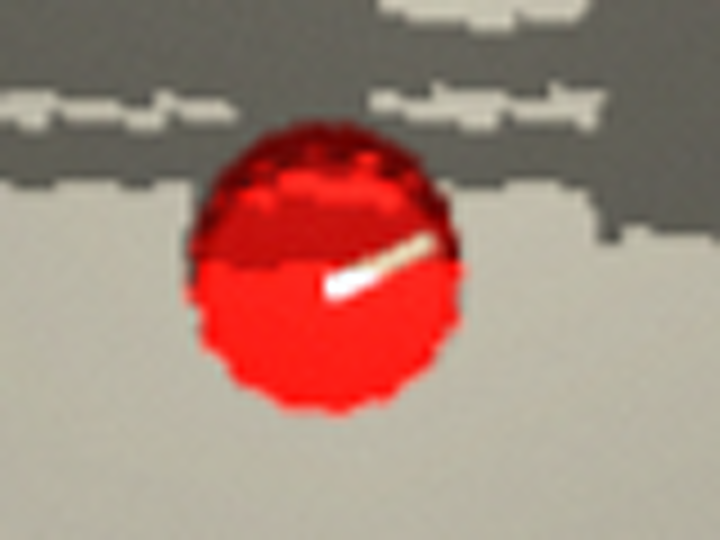

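In the crop the top face centres at about (256,192), which gives y ≈ 0.333 and agrees with the top view to 2 mm. Picking red B.

```bash
cat >>h.py <<'E'
def pick(x,y,j,vis=None):
    p=np.array([x,y,.17])
    if np.linalg.norm(np.array(robot.get_tool_pos())[:2]-p[:2])>.02:
        r=best(p,j);robot.move_to(list(p),r)
    else: r=np.array(robot.get_orientation());r=R(j*np.sign(r[:,1]@j))
    robot.movel([x,y,.0735],r,velocity=.15);st("down")
    robot.grip(.02,15);st("gripped")
    robot.movel([x,y,.21],velocity=.25);st("up")
def place(w,j,floor,over=.004):
    p=np.array([w[0],w[1],.23])
    r=best(p,j);robot.move_to(list(p),r);st("over bin")
    z=floor+.0735-.003+over
    s=robot.movel([w[0],w[1],z],r,velocity=.12,f_stop=8);st(f"placed stop={s}")
    robot.grip(.037,15);st("released")
    robot.movel([w[0],w[1],.23],velocity=.25)
E
python3 - <<'E'
from h import *
st();pick(.4285,.3315,TX);snap("wrist","w2")
E
```

```text
t1.51 [0.4281 0.3321 0.2003] open0.0872 F [-0.5205 -0.7447 -0.79  ]
down t2.50 [0.429  0.3319 0.0742] open0.0875 F [ 0.0881 -0.0932  0.0485]
gripped t3.48 [0.4285 0.3315 0.0735] open0.0293 F [0.2128 0.9593 0.8318]
up t4.17 [0.4278 0.3311 0.209 ] open0.0294 F [-0.3937 -0.0984 -0.8474]
```

View pics/w2.png

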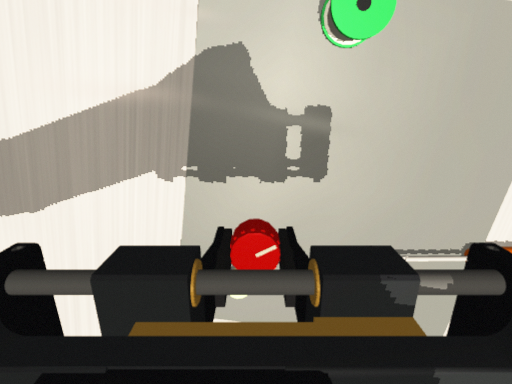

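Red B is held between the pads (opening 29.3 mm). I'll move over the far bin and check alignment before lowering.

```bash
python3 - <<'E'
from h import *
w=tr(.048,.048);p=[w[0],w[1],.23];r=best(p,TX);robot.move_to(p,r);robot.wait(.2);st();snap("wrist","w3")
print(robot.get_joint_pos())
E
```

```text
t5.84 [ 0.5719 -0.0176  0.2299] open0.0296 F [ 0.9567  0.115  -0.1408]
[-18.8319  21.5728  21.0764 107.0073  -9.5325  53.1334  15.148 ]
```

View pics/w3.png

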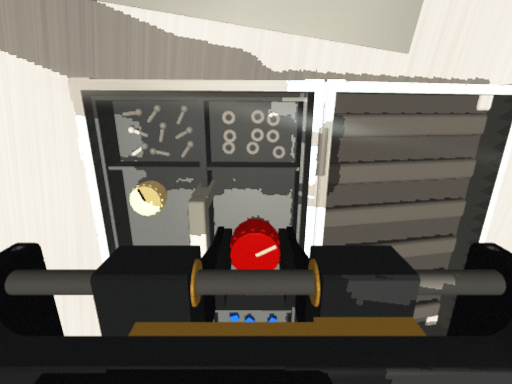

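```bash
cat >>h.py <<'E'
def proj(K,E,P):
    q=E[:3,:3].T@(np.array(P)-E[:3,3]);q=K@q;return q[:2]/q[2]
def overlay(f,out,s=2,crop=None):
    a=np.load(f+".npz");K,E=a["K"],a["E"];im=cv2.resize(a["im"],None,fx=s,fy=s,interpolation=cv2.INTER_CUBIC)
    def L(A,B,c):
        A=np.round((proj(K,E,A)+.5)*s-.5).astype(int);B=np.round((proj(K,E,B)+.5)*s-.5).astype(int);cv2.line(im,tuple(map(int,A)),tuple(map(int,B)),c,1)
    def box(x0,x1,y0,y1,z,c):
        C=[tr(x0,y0,z),tr(x1,y0,z),tr(x1,y1,z),tr(x0,y1,z)]
        for i in range(4):L(C[i],C[(i+1)%4],c)
    box(-.007,.007,-.061,.061,.070,(0,255,0));box(-.100,.100,-.15,.15,.037,(255,0,255));box(-.089,.089,-.139,.139,.032,(0,255,255))
    if crop:x0,x1,y0,y1=[int(v*s) for v in crop];im=im[y0:y1,x0:x1]
    cv2.imwrite(f"pics/{out}.png",im)
E
python3 - <<'E'
from h import *
overlay("w3","w3o",2,(70,340,60,330));overlay("top0","t0o",5,(225,355,140,245))
E
```

```text
(no output)
```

View pics/w3o.png

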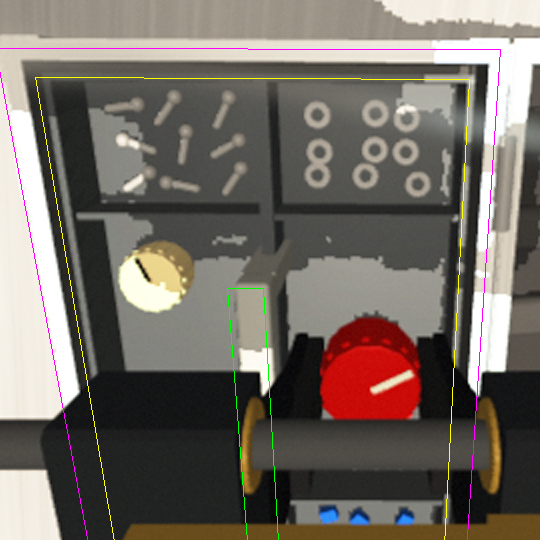

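View pics/t0o.png

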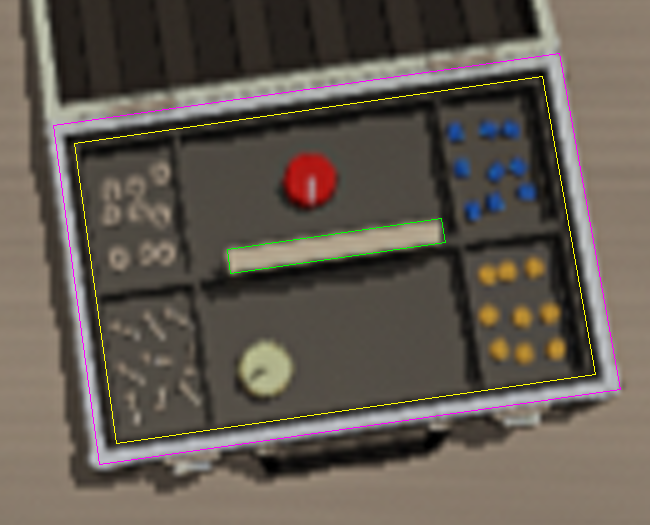

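The wrist overlay puts the bar about 3 mm further in +x and +y than the top view does. I'll split the difference (HM = 0.533, −0.072) and place red B.

```bash
sed -i 's/HM=np.array(\[0.5315,-0.0735/HM=np.array([0.533,-0.072/' h.py; python3 - <<'E'
from h import *
place(tr(.047,.048),TX,.051,over=.007);snap("wrist","w4");st("end")
E
```

```text
over bin t6.14 [ 0.5725 -0.0173  0.23  ] open0.0298 F [0.0479 0.0394 0.5221]
placed stop=False t7.13 [ 0.5731 -0.0178  0.1292] open0.0296 F [ 1.0303  0.304  -0.8372]
released t7.61 [ 0.5725 -0.0176  0.1287] open0.0368 F [-0.2257  0.0845 -0.2777]
end t8.22 [ 0.5718 -0.0175  0.2294] open0.0370 F [ 0.179  -0.275  -0.8656]
```

View pics/w4.png

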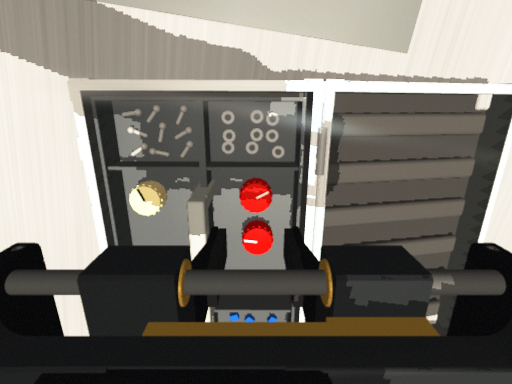

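Red B stands in the far bin at (256,195), with the sorted red beside it at (258,238). Next is red A, jaws across the screwdriver's axis, with a look from above first.

```bash
python3 - <<'E'
from h import *
p=[.577,.2555,.18];r=best(p,TY);robot.grip(.065);robot.move_to(p,r);robot.wait(.2);st()
a=snap("wrist","w5");print(robot.get_joint_pos())
E
```

```text
t10.28 [0.5776 0.2539 0.1803] open0.0656 F [-0.2225  0.3863  0.6633]
[-25.7104  29.1208  -2.5976 100.2935   1.6849  50.6056  69.2188]
```

View pics/w5.png

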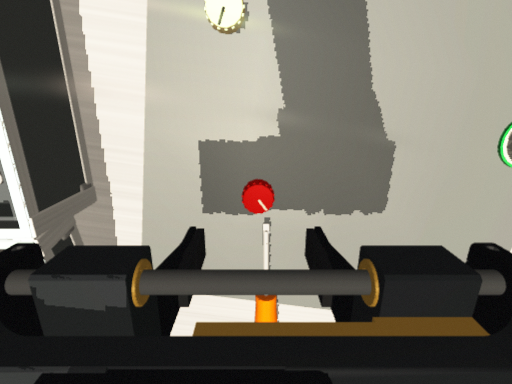

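Red A's top is at about (258,199) and the screwdriver tip at (266,221), aligned along the jaw plane.

```bash
python3 - <<'E'
from h import *
a=np.load("w5.npz");q=lambda u,z:atz(ray(a["K"],a["E"],u),z)
print(q((258,199),.022),q((266,220),.004),q((224,11),.022))
E
```

```text
[0.5785 0.2577 0.022 ] [0.6063 0.2704 0.004 ] [0.4295 0.2088 0.022 ]
```

```bash
python3 - <<'E'
from h import *
pick(.577,.2565,TY)
w=tr(.046,-.045);place(w,TX,.051,over=.007)
snap("wrist","w6");st("end")
p=[.427,.2075,.17];r=best(p,TX);robot.grip(.065);robot.move_to(p,r);robot.wait(.2);st()
snap("wrist","w7");snap("top","t7")
E
```

```text
down t11.18 [0.5776 0.2568 0.0743] open0.0650 F [ 0.5712 -0.0385  0.0498]
gripped t11.88 [0.5771 0.2565 0.0736] open0.0297 F [-0.6026 -0.3209  1.0743]
up t12.58 [0.5762 0.2561 0.2087] open0.0293 F [-0.6817 -0.2844 -0.8742]
over bin t13.96 [ 0.5854 -0.1079  0.2294] open0.0297 F [0.7285 0.3498 0.0067]
placed stop=False t14.96 [ 0.5857 -0.1099  0.1292] open0.0295 F [ 1.3395 -0.259   0.3888]
released t15.43 [ 0.5851 -0.1098  0.1287] open0.0370 F [-0.6853  0.5846  0.129 ]
end t16.04 [ 0.5845 -0.1095  0.2294] open0.0374 F [-0.2727  1.1074 -0.1191]
 t18.38 [0.4278 0.2067 0.1702] open0.0650 F [ 0.7619  0.6639 -0.4906]
```

View pics/w6.png

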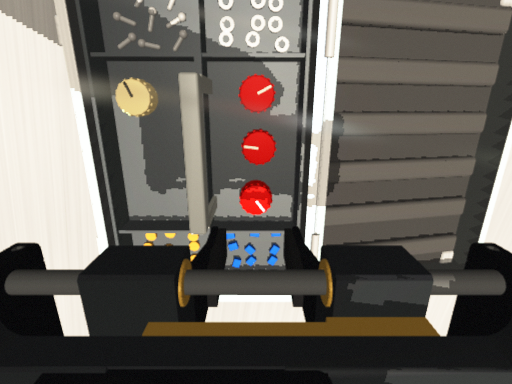

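View pics/w7.png

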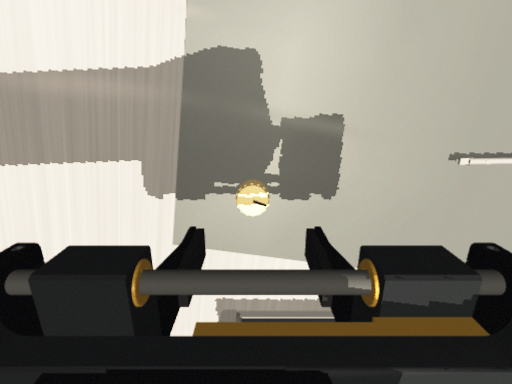

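View pics/t7.png

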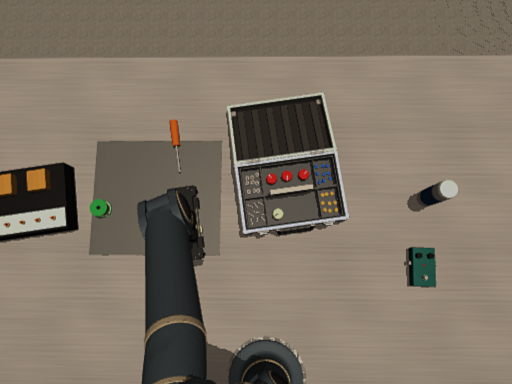

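The wrist view shows all three reds in the far bin, at (257,93), (258,147) and (256,197). The top view shows the screwdriver unmoved at (175,133). Cream's top is at (252,200), under the gripper. Picking and placing it, then moving above the handle.

```bash
python3 - <<'E'
from h import *
a=np.load("w7.npz");print(atz(ray(a["K"],a["E"],(252,201)),.022))
pick(.427,.2070,TX)
w=tr(-.046,-.035);place(w,TX,.051,over=.007)
st("end")
p=[HM[0]-.0,HM[1]+.0,.26];r=best(p,TX);robot.grip(.07);robot.move_to(p,r);robot.wait(.2);st()
snap("wrist","w8");print(robot.get_joint_pos());overlay("w8","w8o",2,(60,330,0,260))
E
```

```text
[0.4257 0.2078 0.022 ]
down t19.27 [0.4275 0.2071 0.074 ] open0.0648 F [-0.0282  0.7264  0.0218]
gripped t19.97 [0.427  0.2071 0.0736] open0.0294 F [-0.4475  0.1382  1.7393]
up t20.67 [0.4262 0.2067 0.2091] open0.0294 F [ 0.5895 -0.1277 -0.1878]
over bin t21.91 [ 0.4926 -0.1119  0.2292] open0.0294 F [ 0.0062  1.2811 -1.0964]
placed stop=False t22.90 [ 0.4931 -0.1134  0.129 ] open0.0297 F [-0.0153  0.3925 -0.7482]
released t23.38 [ 0.4927 -0.1133  0.1286] open0.0372 F [-0.3799  1.2101 -0.3206]
end t23.93 [ 0.4925 -0.1132  0.2302] open0.0369 F [-0.7161  0.7446  0.417 ]
 t25.35 [ 0.532  -0.0729  0.2595] open0.0704 F [-0.257  -0.9445  0.0823]
[-20.3867  16.9851  29.168  110.1094  -9.9394  55.4363  21.6927]
```

View pics/w8.png

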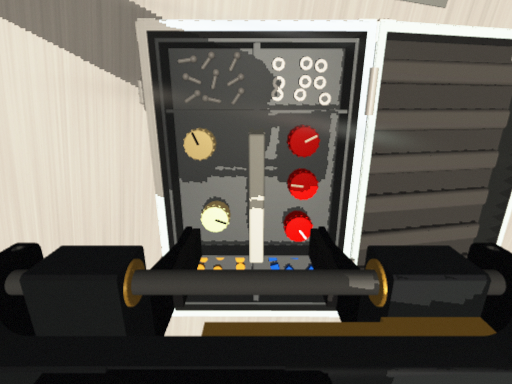

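View pics/w8o.png

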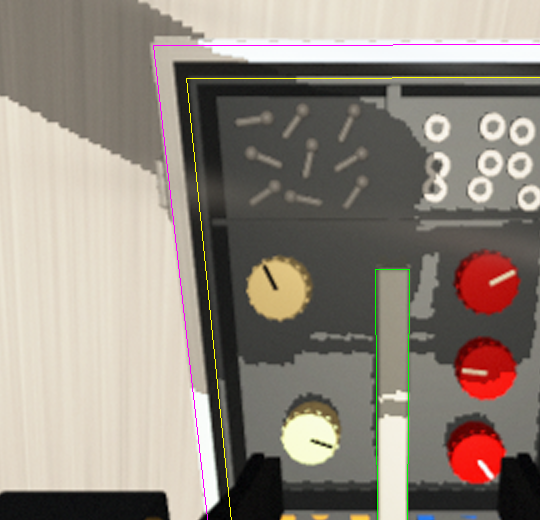

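The overlay now fits the bar within about 1 mm. Two creams are in the near bin (199,144), (215,217), and three reds in the far one. Descending and gripping the handle.

```bash
python3 - <<'E'
from h import *
r=R(TX*np.sign(np.array(robot.get_orientation())[:,1]@TX))
s=robot.movel([HM[0],HM[1],.161],r,velocity=.1,f_stop=8);st(f"down {s}")
robot.grip(.03,10);robot.grip(.005,50);robot.wait(.2);st("grip")
robot.movel([HM[0],HM[1],.171],velocity=.03);robot.wait(.2);st("up1cm");print(robot.get_wrist_torque())
snap("wrist","w9")
E
```

```text
down False t26.54 [ 0.5334 -0.0721  0.1616] open0.0703 F [ 0.066  -0.0369 -0.9247]
grip t28.13 [ 0.533 -0.072  0.161] open0.0137 F [ 0.4798  0.2519 -0.222 ]
up1cm t28.82 [ 0.5329 -0.0719  0.1708] open0.0136 F [-0.2973 -0.4121 -4.2768]
[-0.0841  0.032  -0.0124]
```

View pics/w9.png

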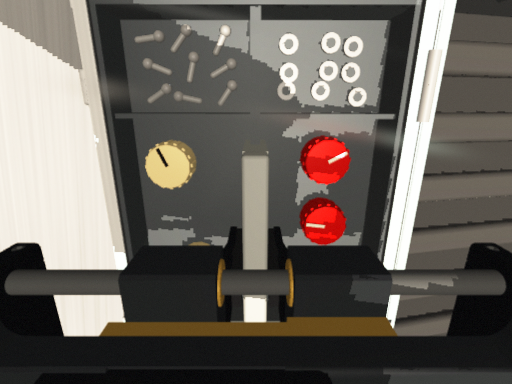

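The handle is held at 13.7 mm opening. The load is about 4.3 N, which fits the tray plus five knobs. Lifting slowly.

```bash
python3 - <<'E'
from h import *
r=R(TX*np.sign(np.array(robot.get_orientation())[:,1]@TX))
robot.movel([HM[0],HM[1],.298],r,velocity=.04);robot.wait(1.0);st("held");print(robot.get_wrist_torque(),robot.get_orientation())
for n in("wrist","side","top"):snap(n,n+"F")
a=np.load("sideF.npz")["im"];cv2.imwrite("pics/sideFc.png",cv2.resize(a[60:260,150:380],None,fx=3,fy=3,interpolation=cv2.INTER_CUBIC))
E
```

```text
held t33.19 [ 0.533 -0.072  0.298] open0.0137 F [-0.2198 -0.098  -4.0456]
[-0.0514  0.0221  0.0155] [[-0.146   0.9893  0.    ]
 [ 0.9893  0.146   0.    ]
 [ 0.      0.     -1.    ]]
```

View pics/wristF.png

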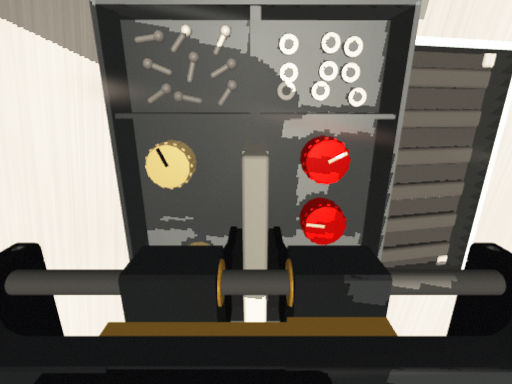

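View pics/sideFc.png

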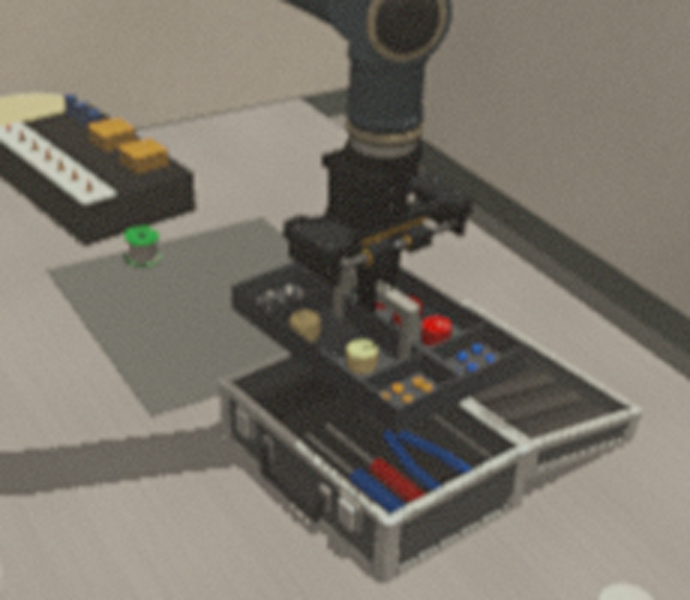

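View pics/topF.png

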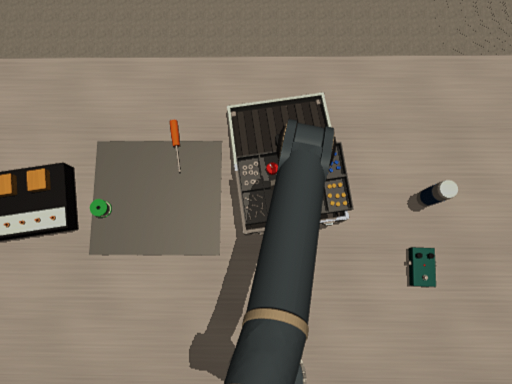

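The tray's picture is unchanged between 1 cm and full lift, so nothing slipped; bystanders look unmoved. Now a numeric check of level and height from depth.

```bash
python3 - <<'E'
from h import *
a=np.load("wristF.npz");K,E,d=a["K"],a["E"],a["d"]
v,u=np.mgrid[5:235,100:410];v=v.ravel();u=u.ravel()
P=(np.linalg.inv(K)@np.c_[u,v,np.ones(len(u))].T)*d[v,u];P=(E[:3,:3]@P).T+E[:3,3]
P=P[(P[:,2]>.17)&(P[:,2]<.205)]
for _ in range(6):
    A=np.c_[P[:,:2],np.ones(len(P))];c=np.linalg.lstsq(A,P[:,2],rcond=None)[0];e=P[:,2]-A@c;k=abs(e)<max(.002,1.5*np.std(e));P=P[k]
print(len(P),"tilt deg",np.rad2deg(np.arctan(c[:2])),"floor z at centre",c@[HM[0],HM[1],1])
# bystanders top0 vs topF
i0=np.load("top0.npz")["im"];i1=np.load("topF.npz")["im"]
for n,(x0,x1,y0,y1) in dict(sd=(165,190,115,172),spool=(85,115,195,222),spray=(405,462,175,215),pedal=(400,442,242,292)).items():
    print(n,np.abs(i0[y0:y1,x0:x1].astype(int)-i1[y0:y1,x0:x1]).mean())
st()
E
```

```text
37427 tilt deg [0.0255 0.1078] floor z at centre 0.18706861414778944
sd 10.599766081871344
spool 9.413991769547325
spray 11.022660818713451
pedal 9.01047619047619
 t33.34 [ 0.533 -0.072  0.298] open0.0133 F [ 0.5454  0.2828 -3.5133]
```

```bash
python3 - <<'E'
from h import *
robot.sign_off();st("done")
E
```

```text
the job is handed in; nothing more can be done
the job is handed in; nothing more can be done
```

All three knobs are sorted and I handed the job in at about 33 s, with the gripper still holding the tray over the case. Both red knobs went into the far bin and the cream one into the near bin, each next to the knob of its colour.

**Height and level:** The arm's pose puts the tray's underside at z ≈ 0.185 m, 10 cm above the rim. The floor depth fit gives about 0.184 m. Measured tilt was about 0.1°.

**Grip:** The handle is held with 50 N at a 13.5 mm opening, carrying about 4 N. The wrist picture did not change between 1 cm and full lift, so nothing slipped.

**Knobs:** Just before gripping the handle, the wrist view showed three reds in the far bin and two creams in the near bin. In the last pictures the gripper hides part of the tray, so I could not see every knob at once.

**Bystanders:** The screwdriver, spool, spray can and pedal look unmoved in the before and after top views. The picture differences are about the same for all four, including the spray can and pedal, which the arm never went near, so I take them as camera noise.

**Camera disagreement:** The top and wrist cameras differed by about 3 mm on the handle's position. I used a value in between, and the wrist overlay then fitted the bar within about 1 mm.

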